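Start the jar lid on its thread and screw it home

ROBOT

A 6-joint arm with a two-finger parallel gripper is mounted at the origin on a cart in front of the work surface, level with it; the furniture and walls round the work are solid. World frame = base frame: x ahead of the robot, y to its left, z up, the work surface at z = 0. Lengths are in mm, angles in rad, forces in N, time in s.
With the tool pointing down it reaches from about 275 to 875 mm from the base axis. Payload 12.5 kg.
Tool frame: the origin (TCP) lies midway between the tips of the shut fingers; the grasp point (between the pads) lies 19 mm behind it; z points along the fingers, y is the direction in which the jaws open and shut (so a half turn about z gives the same grasp; the last joint's range is limited). The gripper opens to 85 mm and grips with 20 to 120 N. Pads are 22 mm wide; open, the fingers measure 114 mm over their backs; the gripper's body (76 mm by 85 mm) begins 54 mm behind the grasp point. The pads swing forward as they close: fully open they stand 13 mm farther back than shut.
Start: joints at [1.07, 0.351, 1.652, -0, 1.139, -0.085], TCP at [222.125, 503.135, 202.19] pointing down, gripper open.
Joint ranges: [-2.75, 2.75], [-0.79, 2.1], [0.01, 2.65], [-1.57, 4.71], [0.07, 3.14], [-2.87, 2.87]. Speed limits (rad/s): [2.22, 2.22, 2.79, 3.14, 3.14, 3.14].

INTERFACE

Orientations are given as a unit quaternion [x, y, z, w].
In Python, from plant import arm, imaging gives the robot as it stands. Calls block until the motion is done:
- arm.move_to(position, orientation): joint-space move of the TCP to a pose.
- arm.movel(position, rotation=None, velocity=150, guard=None): straight line of the TCP; rotation=None keeps the orientation; velocity is the mean speed in mm/s. With guard (N) it stops when the force on the tool has changed by that much, and returns True; else False.
- arm.move_j(angles): joint-space move.
- arm.open_gripper() and arm.clamp(strength=None): open the fingers fully, or close them until they stop; strength is the grip in N (None keeps the last).
- arm.wait(seconds).
- arm.inverse_kinematics(position, orientation): joint angles nearest the present ones, or None.
- arm.read_state(): the state.
- imaging.get_image(name): name is "scene" or "top" or "wrist"; returns a dict with "pixels" (384x512x3 uint8, red, green, blue), "mtx" (3x3 intrinsics, pixels), "R" (3x3) and "t" (3): a world point X has camera coordinates R X + t. Camera axes: x right, y down, z forward; pixel columns grow to the right and rows downward; lengths in mm; the calibration is good to about 2 mm. The wrist camera is an equidistant fisheye: a pixel r from the principal point sees the ray r / f radians off the axis. A picture is of the moment at which its call begins. There is no depth.
A pose or a line that the arm cannot do raises arm.Unreachable and nothing moves.
- arm.job_done(): hands the job in, once; it reports no verdict.
Trained networks look in the newest picture that a camera, given by its name, has taken for a name from the list of things; names that differ only in an ending like _2 or _b are one class to them, and where a whole thing is asked for, a point or a joint stands for the part that bears it (a point fixed in the world has none). Each returns a list of dicts, best first, with "score" (0 to 1); they miss things now and then, are a little off and sometimes report something else, mostly with a low value. They report only what shows in the picture. A call takes as long as a camera call.
- imaging.search_frame(name, camera): "extent" ([left, top, width, height] in pixels, round what is visible of it).
- imaging.regions_of(name, camera): "mask" (384x512 bool, what is visible of it) and "extent" ([left, top, width, height] in pixels, round what is visible of it).
- imaging.pinpoint(name, camera): "pixel" ([column, row] in pixels: a listed point, or the origin of a listed thing).
The state is a dict: "t": time; "qpos": joint angles; "qvel": joint speeds; "joint_torque": joint torques, N m; "position": TCP position; "eef_rot": TCP orientation; "contact_force": force on the tool from outside, world axes, zero at the start; "ft_torque": the same for the moment, N m; "finger_gap": opening from 0.0 (shut) to 1.0 (fully open).
Only numpy, scipy, OpenCV 4.12 (cv2) and the standard library are available. Lean on these libraries where they do the work, as an engineer would, in place of code of your own. Each camera call takes 0.05 s, during which the arm holds its last target.

TASK

Two like storage jars stand on the worktop. The lid of one is properly closed, the other's has only been put down on its thread and stands up high: turn that lid back (anticlockwise from above) until it drops into the thread, then screw it forward (clockwise) until it is fully home, and let go. Leave the closed jar alone and knock nothing over.

Things in the scene. Friction and masses are not known exactly. Their poses are not given: they have to be found in the camera images.
- storage_jar: the jar to be closed: grey stoneware, 106 mm across its foot, held fast to the worktop by a rubber suction foot: it neither slides nor turns. Origin at the centre of its underside, z up along its axis. Four raised pips on the shoulder mark its +x, +y, -x, -y. All angles given here are about this axis, seen from above, measured anticlockwise (+) from the jar's +x.
- jar_rim (a point): centre of the jar's rim, 116 mm above its origin. The neck is 67 mm across. Four equal thread ridges (78 mm across) lie 90 degrees apart; the first runs from -7 to +47 degrees, its top flat and 108 mm above the jar's origin. An upright stop rib at its clockwise end (-15 to -7) blocks both its top and the groove under it: turning clockwise on top leads nowhere.
- jar_gap (a point): middle of the open gap (+47 to +75 degrees) beyond the anticlockwise end of the first ridge, 38 mm from the axis, on the groove's floor, 96 mm above the jar's origin. Through the four gaps the lid's lugs drop 12 mm into the grooves under the ridges. A groove's floor falls 4 mm from the gap to its clockwise end. The gap's far side (+75) is the next stop rib.
- jar_lid: loose lid of light wood, 92 mm across, skirt 31 mm high, 0.08 to 0.17 kg. Origin on its axis at the skirt's lower edge; z up; a raised bar on its top points along its +x. At the start it rests on the ridges, origin 108 mm above the jar's, its +x at +8 to +35 degrees. Screwed home it is at 92 mm, its axes in line with the jar's to about 1 degree. Sideways play about 1.5 mm.
- lid_lug (a point): middle of the underside of the lug at the lid's +x, 39.5 mm from its axis. Four lugs, 9 mm wide and 5 mm high, point inwards at its +x, +y, -x, -y. With the lid's +x at +54 to +67 degrees they are over the gaps and the let-down lid drops to 96 mm; then, turned clockwise, it sinks 4 mm, evenly from +55 to +9 degrees, and meets the stops at 0. It turns easily and stays where it is left.
- lid_knob (a point): centre of the top face of the lid's round fluted knob, a cylinder 42 mm in diameter and 34 mm high that can be gripped across at any angle. This point is on the lid's axis, 65 mm above the lid's origin; the lid's flat top is 34 mm below it.
- closed_jar: the other jar, same size and look, its lid fully home (top of its knob 157 mm above the worktop, against 173 mm at the start on the jar to be closed); fast to the worktop, not to be touched. Origin at the centre of its underside.
- pepper_mill: wooden pepper mill, 58 mm across, 170 mm high, standing loose behind the jars; a bystander. Origin at the centre of its underside, z up.
- salt_shaker: glass salt shaker, 44 mm across, 90 mm high, standing loose between and behind the jars; a bystander. Origin at the centre of its underside, z up.
- spice: spice jar, 46 mm across, 106 mm high, standing loose in front, between the jars; a bystander. Origin at the centre of its underside, z up.
- mug: light blue mug with a handle, 90x102x92 mm, standing loose at the back right; a bystander. Origin at the centre of its underside, z up.
- tumbler: clear tumbler, 73 mm across, 88 mm high, standing loose at the left; a bystander. Origin at the centre of its underside, z up.
- coffee_jar: glass jar with a green lid, 89 mm across, 137 mm high, standing loose at the back left; a bystander. Origin at the centre of its underside, z up.

How it is judged (in metres and radians):
On the way:
1. the lid has dropped into its thread (z of jar_lid in the frame of storage_jar below 0.098 m), for 0.1 s.
At the end, for the whole second after the job is handed in: the lid sits level on its jar at rest, screwed to within 8 degrees of its stop (its axes in line with the jar's), its origin no more than 93.5 mm above the jar's (home is 92 mm) (z of jar_lid in the frame of storage_jar below 0.0935 m and horizontal distance between jar_lid and storage_jar below 0.005 m and angle between jar_lid's own z axis and vertical below 0.06 rad and (angle between the x axis of jar_lid and the x axis of storage_jar, either way round below 0.14 rad or angle between the x axis of jar_lid and the y axis of storage_jar, either way round below 0.14 rad) and linear speed of jar_lid below 0.02 m/s); the robot touches nothing.
It fails at once if the closed jar was pushed or gripped (more than 3 N) (contact force between the arm and closed_jar above 3 N).
It fails at once if the closed jar was touched by the fingers (more than 3 N) (contact force between the fingers and closed_jar above 3 N).
It fails at once if a bystander was knocked over (angle between any of pepper_mill, salt_shaker, spice, mug, tumbler, coffee_jar's own z axis and vertical above 0.6 rad).
It also fails if it takes over 38 s, if anything falls off the work surface, if the arm or the gripper's body presses on something with over 40 N, if the wrist force passes 120 N, or if a joint passes its speed limit or range.

## Working session

There is one attempt and no reset: what is moved stays moved. The work goes in short steps, each a Python script; the robot and the scene stay as the last script left them, time stands still between calls to the robot, and variables do not carry over. Pictures are saved under pics/ and viewed, and the job is handed in when it is done.

```bash
mkdir -p pics; ls; python3 - <<'E'
from plant import arm, imaging
import cv2
for n in ["scene","top","wrist"]:
    d=imaging.get_image(n); cv2.imwrite(f"pics/{n}0.png",d["pixels"][:,:,::-1])
    print(n,d["mtx"].tolist(),d["R"].tolist(),d["t"].tolist())
    for q in ["storage_jar","jar_lid","jar_rim","jar_gap","lid_lug","lid_knob","closed_jar"]:
        print(q,[( [round(float(v)) for v in r["pixel"]],round(r["score"],2)) for r in imaging.pinpoint(q,n)][:4])
print(arm.read_state())
E
```

```text
pics
scene [[444.84900833102625, 0.0, 257.5859749971908], [0.0, 444.84900833102625, 197.88083606556788], [0.0, 0.0, 1.0]] [[-0.8356656425767349, -0.5491383147672938, -0.01049023695390219], [-0.43257779345851816, 0.6698155034374541, -0.6035094398279031], [0.3384366800797044, -0.4997942602805339, -0.7972868435934846]] [560.8767746855015, 165.1346034191576, 1280.5892636635153]
storage_jar [([291, 191], 0.93)]
jar_lid [([294, 170], 0.93)]
jar_rim [([216, 230], 0.65), ([294, 164], 0.56)]
jar_gap [([287, 161], 0.81), ([268, 308], 0.69), ([259, 245], 0.19)]
lid_lug [([291, 159], 0.64)]
lid_knob [([290, 151], 0.88)]
closed_jar [([260, 243], 0.93)]
top [[402.92804160532194, 0.0, 254.13447123751433], [0.0, 402.92804160532194, 192.3809686906316], [0.0, 0.0, 1.0]] [[-0.02389649975113056, -0.9993088481862836, -0.028474255675031906], [-0.9960336923227463, 0.02624072100057474, -0.08501945847443558], [0.08570788212037735, 0.026329650547868347, -0.9959723432126348]] [242.34789956463004, 525.7552270921159, 979.4353768263987]
storage_jar [([326, 198], 0.9), ([278, 184], 0.52)]
jar_lid [([337, 197], 0.9
[... 549 characters left out ...]
d_knob []
closed_jar []
{'t': 1.2, 'qpos': array([ 1.07039761e+00,  3.50676613e-01,  1.65177019e+00,  8.94045093e-06,
        1.13909277e+00, -8.45984570e-02]), 'qvel': array([ 0.00102773, -0.00015764,  0.00171561,  0.0003323 , -0.00109477,
       -0.00034651]), 'joint_torque': array([-9.55854011e-04, -5.06024230e+01, -2.91639912e+01, -9.93252797e-05,
        6.76474701e-04,  3.54432780e-05]), 'position': array([222.13300091, 503.15200075, 202.21372152]), 'eef_rot': array([2.06407536e-01, 9.78466110e-01, 2.65842555e-05, 3.76522436e-06]), 'contact_force': array([-0.65669124, -0.84973785, -0.42973761]), 'ft_torque': array([0.02511635, 0.0206154 , 0.01471748]), 'finger_gap': 0.9952581316515667}
```

```bash
python3 - <<'E'
import cv2
for n in ["scene","top"]:
    im=cv2.imread(f"pics/{n}0.png"); cv2.imwrite(f"pics/{n}0b.png",cv2.resize(im,(768,576),interpolation=cv2.INTER_CUBIC))
im=cv2.imread("pics/top0.png")[120:270,190:400]; cv2.imwrite("pics/top0c.png",cv2.resize(im,(798,570),interpolation=cv2.INTER_CUBIC))
E
```

```text
(no output)
```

View pics/scene0b.png

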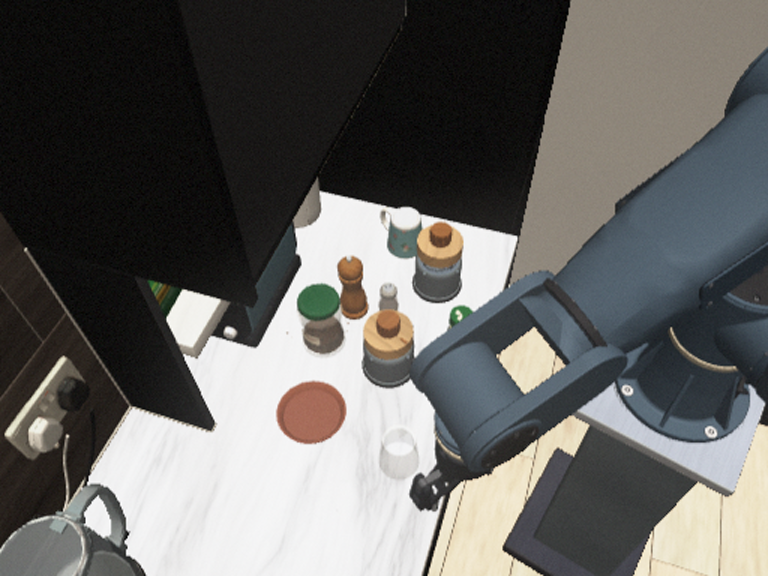

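View pics/top0c.png

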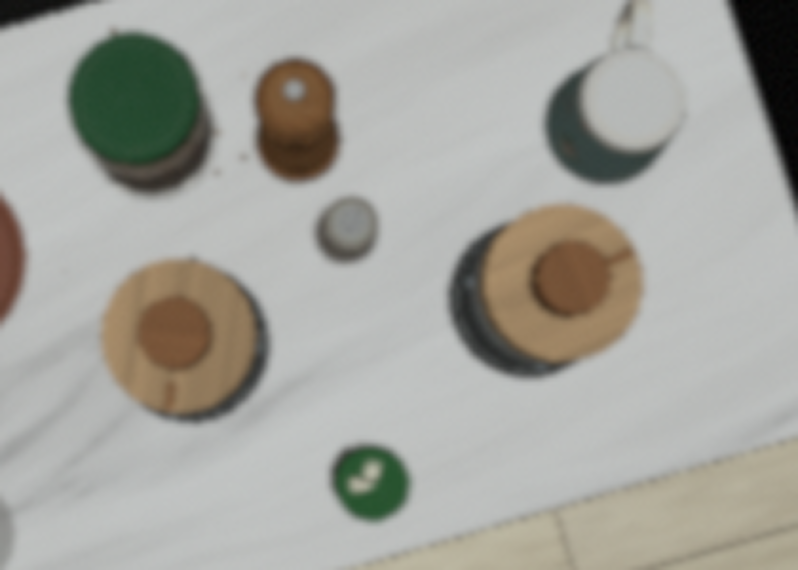

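The jar with the high lid is on the right (crop centre about 565,280; bar pointing right and slightly up), and the closed one is on the left. I'll triangulate the knobs and then look closer with the wrist camera.

```bash
cat > h.py <<'E'
import numpy as np, cv2
from plant import arm, imaging
from scipy.spatial.transform import Rotation as Rot
def ray(d,px,fish=False):
    K=d["mtx"];x=(px[0]-K[0,2])/K[0,0];y=(px[1]-K[1,2])/K[1,1]
    if fish:
        r=np.hypot(x,y); v=np.array([np.sin(r)*x/max(r,1e-9),np.sin(r)*y/max(r,1e-9),np.cos(r)])
    else: v=np.array([x,y,1.])
    v=d["R"].T@v; return -d["R"].T@d["t"], v/np.linalg.norm(v)
def onz(d,px,z,fish=False):
    c,v=ray(d,px,fish); return c+v*(z-c[2])/v[2]
def proj(d,X,fish=False):
    p=d["R"]@np.asarray(X,float)+d["t"];K=d["mtx"]
    if fish:
        th=np.arctan2(np.hypot(p[0],p[1]),p[2]);n=np.hypot(p[0],p[1])
        return np.array([K[0,2]+K[0,0]*th*p[0]/n,K[1,2]+K[1,1]*th*p[1]/n])
    return (K@p)[:2]/p[2]
def tri(rs):
    A=sum(np.eye(3)-np.outer(v,v) for c,v in rs);b=sum((np.eye(3)-np.outer(v,v))@c for c,v in rs)
    return np.linalg.solve(A,b)
def down(yaw): # tool y axis (jaws) at world angle yaw+90 ; tool z down
    return (Rot.from_euler('z',yaw,degrees=True)*Rot.from_quat([1,0,0,0])).as_quat()
def snap(n,name,crop=None,scale=None):
    d=imaging.get_image(n);im=d["pixels"][:,:,::-1]
    if crop: im=im[crop[1]:crop[3],crop[0]:crop[2]]
    s=min(790/im.shape[1],590/im.shape[0]);cv2.imwrite("pics/"+name,cv2.resize(np.ascontiguousarray(im),None,fx=s,fy=s,interpolation=cv2.INTER_CUBIC));return d
E
python3 - <<'E'
from h import *
np.set_printoptions(precision=1,suppress=True)
D={n:imaging.get_image(n) for n in ["scene","top"]}
for q in ["lid_knob","jar_lid","storage_jar","closed_jar","lid_lug"]:
    P={n:imaging.pinpoint(q,n) for n in D}
    if all(P.values()): print(q,tri([ray(D[n],P[n][0]["pixel"]) for n in D]),onz(D["top"],P["top"][0]["pixel"],{"lid_knob":173,"jar_lid":108,"lid_lug":108}.get(q,0)))
for q in ["pepper_mill","salt_shaker","spice","mug"]:
    P=imaging.pinpoint(q,"top")
    if P: print(q,onz(D["top"],P[0]["pixel"],0))
for q in ["jar_lid","storage_jar"]:
  print(q,[(r["extent"],r["score"]) for r in imaging.search_frame(q,"top")])
# wrist cam in tool frame
d=imaging.get_image("wrist");s=arm.read_state();c=-d["R"].T@d["t"];R=Rot.from_quat(s["eef_rot"]).as_matrix()
print("cam in tool",R.T@(c-s["position"]),R.T@d["R"][2],s["t"])
E
```

```text
lid_knob [526.2  31.3 147.1] [518.4  33.2 173. ]
jar_lid [510.1  34.5  93.2] [508.1  36.6 108. ]
storage_jar [519.6  35.9  -9.9] [515.2  35.4   0. ]
closed_jar [397.3 377.  232.8] [367.7 419.1   0. ]
lid_lug [533.4 -12.2  35.6] [523.2   1.4 108. ]
pepper_mill [624.1 199.3   0. ]
spice [398.8 156.    0. ]
mug [639.9 -16.4   0. ]
jar_lid [([315.4, 171.3, 43.0, 45.0], 0.57)]
storage_jar [([308.3, 181.6, 34.3, 37.9], 0.92), ([333.3, 117.8, 38.1, 49.9], 0.27)]
cam in tool [  69.3   -0.4 -171.2] [-0.3 -0.   1. ] 2.15
```

```bash
python3 - <<'E'
from h import *
np.set_printoptions(precision=2,suppress=True)
for y in (30,90,150,-150): print(y,arm.inverse_kinematics([514,35,290],down(y)))
arm.movel([222,503,300],velocity=250)
arm.move_to([514,35,290],down(90))
d=snap("wrist","w1.png")
s=arm.read_state();print(s["t"],s["position"],s["qpos"])
for q in ["storage_jar","jar_lid","jar_rim","jar_gap","lid_lug","lid_knob"]:
    print(q,[( r["pixel"],round(r["score"],2)) for r in imaging.pinpoint(q,"wrist")][:4])
E
```

```text
30 [-0.02  0.21  1.62 -0.    1.31  1.02]
90 [-0.02  0.21  1.62 -0.    1.31 -0.02]
150 [-0.02  0.21  1.62 -0.    1.31 -1.07]
-150 [-0.02  0.21  1.62 -0.    1.31 -2.12]
4.7333 [513.98  35.77 290.  ] [-0.02  0.21  1.62  0.    1.31 -0.02]
storage_jar [([265.1, 185.6], 0.17)]
jar_lid [([256.9, 157.8], 0.85), ([181.4, 77.1], 0.34)]
jar_rim []
jar_gap []
lid_lug [([266.3, 185.6], 0.9)]
lid_knob [([253.8, 168.9], 0.96)]
```

View pics/w1.png

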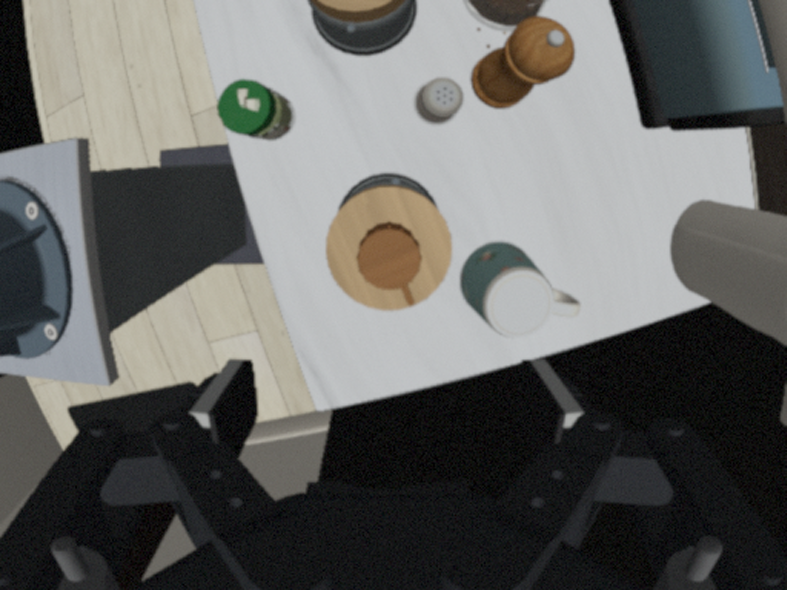

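```bash
python3 - <<'E'
from h import *
np.set_printoptions(precision=1,suppress=True)
d=snap("wrist","w2.png",crop=(200,100,310,210))
print(d["R"].tolist(),d["t"])
print("knob",onz(d,(253.8,168.9),173,True),"lid",onz(d,(256.9,157.8),108,True),"lug",onz(d,(266.3,185.6),108,True))
for m in imaging.regions_of("jar_lid","wrist")[:2]: print(m["extent"],m["score"])
for m in imaging.regions_of("lid_knob","wrist")[:2]: print(m["extent"],m["score"])
t=imaging.get_image("top")
for q in ["lid_knob","jar_lid","storage_jar","lid_lug"]:
    print(q,[( r["pixel"],round(r["score"],2)) for r in imaging.pinpoint(q,"top")][:2])
E
```

```text
[[0.9999999882309154, 8.248574414382342e-05, 0.0001293610159822164], [4.4236036133255237e-05, -0.9623831593101725, 0.27169588277952417], [0.00014690590032436906, -0.2716958738594936, -0.9623831516326455]] [-513.4  -25.4  472. ]
knob [515.9  42.3 173. ] lid [520.2  42.1 108. ] lug [531.9   7.4 108. ]
[212.0, 118.0, 81.6, 86.2] 0.94
[213.5, 119.4, 78.7, 85.1] 0.74
lid_knob [([342.5, 191.4], 0.83)]
jar_lid [([335.2, 195.9], 0.69)]
storage_jar [([329.3, 196.3], 0.88)]
lid_lug [([353.4, 189.8], 0.78)]
```

View pics/w2.png

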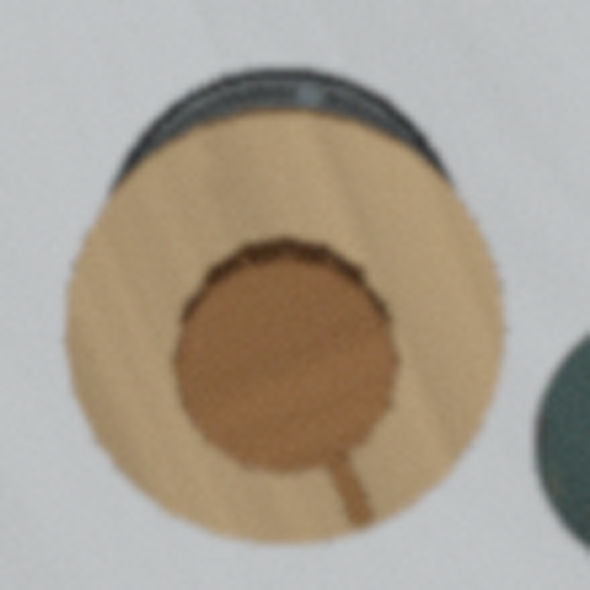

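```bash
python3 - <<'E'
from h import *
np.set_printoptions(precision=1,suppress=True)
d=imaging.get_image("wrist")
f=lambda x,y,z:onz(d,(200+x*110/590,100+y*110/590),z,True)
print("knob",f(287,358,173),"lidtop", (f(67,325,139)+f(503,325,139))/2,(f(285,108,139)+f(285,543,139))/2, "w",f(503,325,139)-f(67,325,139))
c=(f(287,358,173)+(f(67,325,139)+f(503,325,139))/2)/2
for p in [(340,460),(362,525)]:
    v=f(*p,141)-c; print("bar",v,np.degrees(np.arctan2(v[1],v[0])))
v=f(362,525,141)-f(340,460,141);print(np.degrees(np.arctan2(v[1],v[0])))
for z in (60,70,80,90):
    v=f(310,95,z)-c; print(z,v,np.hypot(v[0],v[1]),np.degrees(np.arctan2(v[1],v[0])))
E
```

```text
knob [515.6  44.2 173. ] lidtop [515.5  44.3 139. ] [515.5  42.9 139. ] w [90. -0.  0.]
bar [ 11.4 -28.3 -15. ] -68.1034235852629
bar [ 16.2 -42.5 -15. ] -69.16594378002836
-71.32796303950079
60 [  6.6  44.  -96. ] 44.48982911329195 81.44355367302298
70 [  6.4  44.4 -86. ] 44.834227773179315 81.79372910181684
80 [  6.2  44.8 -76. ] 45.180275560452685 82.1385530731561
90 [  6.   45.1 -66. ] 45.52793487116747 82.47812291514474
```

```bash
python3 - <<'E'
from h import *
np.set_printoptions(precision=1,suppress=True)
arm.move_to([515,40,270],down(0))
d=snap("wrist","w3.png")
s=arm.read_state();print(s["t"],s["position"],s["qpos"])
c=-d["R"].T@d["t"];print(c)
for q,z in [("jar_lid",108),("lid_lug",108),("lid_knob",173)]:
    print(q,[( r["pixel"],onz(d,r["pixel"],z,True),round(r["score"],2)) for r in imaging.pinpoint(q,"wrist")][:2])
E
```

```text
6.9417 [515.   40.  270.1] [-0.   0.2  1.6 -0.   1.3  1.6]
[583.1  39.9 441.3]
jar_lid [([251.8, 166.9], array([514.6,  39.1, 108. ]), 0.63)]
lid_lug [([280.4, 153.0], array([530.8,   6.6, 108. ]), 0.74), ([150.2, 77.4], array([620.8, 155.3, 108. ]), 0.68)]
lid_knob [([250.9, 180.6], array([514.9,  40. , 173. ]), 0.61)]
```

View pics/w3.png

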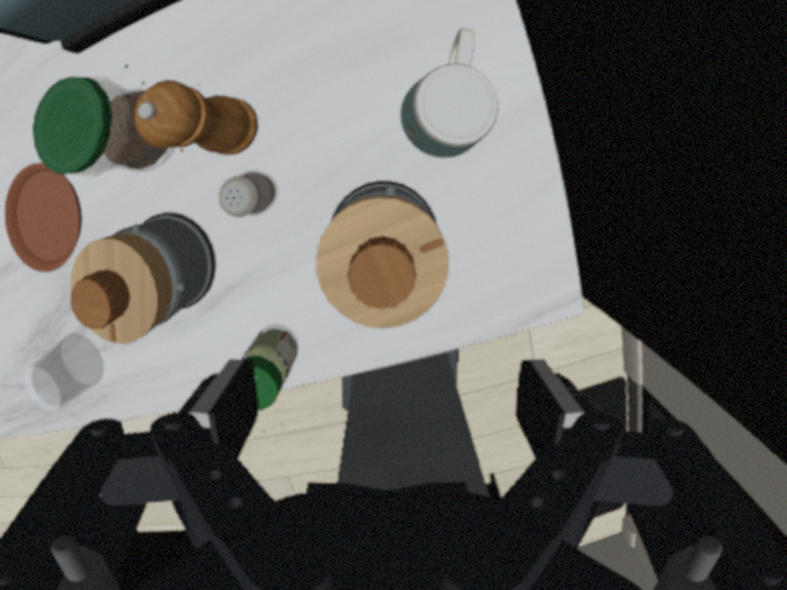

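```bash
python3 - <<'E'
from h import *
np.set_printoptions(precision=1,suppress=True)
d=snap("wrist","w4.png",crop=(195,110,305,220))
im=d["pixels"]; hsv=cv2.cvtColor(im,cv2.COLOR_RGB2HSV)
s=790/512
k=onz(d,(382/s,274/s),173,True);print("knob",k)
for x in (316,449): print(onz(d,(x/s,262/s),139,True))
for y in (194,328): print(onz(d,(382/s,y/s),139,True))
c=np.array([k[0],k[1],0])
a,b=onz(d,(420/s,249/s),141,True),onz(d,(443/s,241/s),141,True)
for v in (a-c,b-c,b-a): print("bar",np.degrees(np.arctan2(v[1],v[0])))
p=onz(d,(391/s,190/s),80,True)-c;print("pip",p,np.degrees(np.arctan2(p[1],p[0])))
E
```

```text
knob [517.8  43.1 173. ]
[518.   88.4 139. ]
[518.   -1.9 139. ]
[563.6  43.4 139. ]
[470.5  43.7 139. ]
bar -69.40840289766759
bar -69.69661964697148
bar -70.16909458146984
pip [45.2 -6.1 80. ] -7.632225174643629
```

View pics/w4.png

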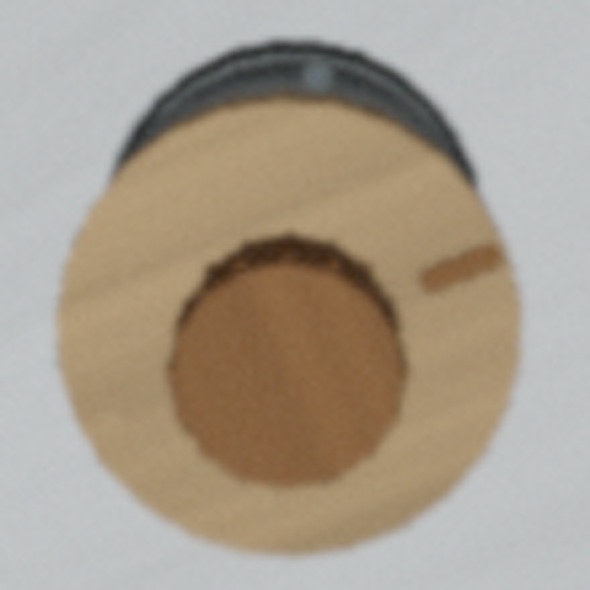

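```bash
python3 - <<'E'
from h import *
np.set_printoptions(precision=2,suppress=True)
def st(l): s=arm.read_state();print(l,round(s["t"],2),s["position"],s["contact_force"],s["ft_torque"],round(s["finger_gap"],3));return s
arm.move_to([516.3,43.3,205],down(29))
st("above")
print(arm.movel([516.3,43.3,146],velocity=80,guard=10)); st("down")
arm.clamp(30); st("clamped")
snap("wrist","w5.png")
E
```

```text
above 7.69 [516.61  43.29 205.54] [ 0.23 -0.19  1.44] [-0.01  0.01 -0.02] 0.999
False
down 8.57 [516.62  43.31 146.46] [-0.89  1.11  0.31] [-0.07  0.01 -0.02] 1.004
clamped 9.34 [516.3  43.3 146. ] [ 0.28  0.03 -0.83] [ 0.01  0.01 -0.02] 0.002
```

View pics/w5.png

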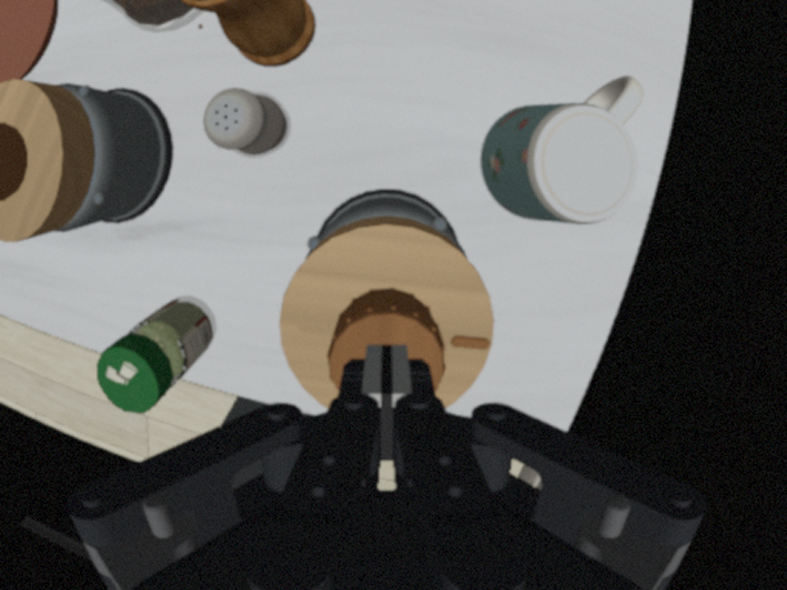

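```bash
python3 - <<'E'
from h import *
np.set_printoptions(precision=2,suppress=True)
d=snap("wrist","w6.png",crop=(170,110,340,270))
s=arm.read_state();print(s["t"],s["position"],s["contact_force"],s["finger_gap"])
c=-d["R"].T@d["t"];print(c)
S=790/512
print("tcp",proj(d,s["position"],True)*S,"knob",proj(d,[516.5,43.3,173],True)*S,"lidtop",proj(d,[516.5,43.3,139],True)*S)
for n,fn in (("top","t6.png"),("scene","s6.png")):
    d=imaging.get_image(n);p=proj(d,[516.5,43.3,173]);print(n,p)
    x,y=int(p[0]),int(p[1]);cv2.imwrite("pics/"+fn,cv2.resize(np.ascontiguousarray(d["pixels"][y-60:y+60,x-80:x+80,::-1]),(800,600),interpolation=cv2.INTER_CUBIC))
E
```

```text
9.4417 [516.29  43.31 145.97] [0.08 0.23 0.19] 0.0003292803124256027
[575.81  76.44 317.21]
tcp [387.86 337.98] knob [388.24 366.26] lidtop [388.12 331.38]
top [340.06 191.31]
scene [293.17 151.98]
```

View pics/w6.png

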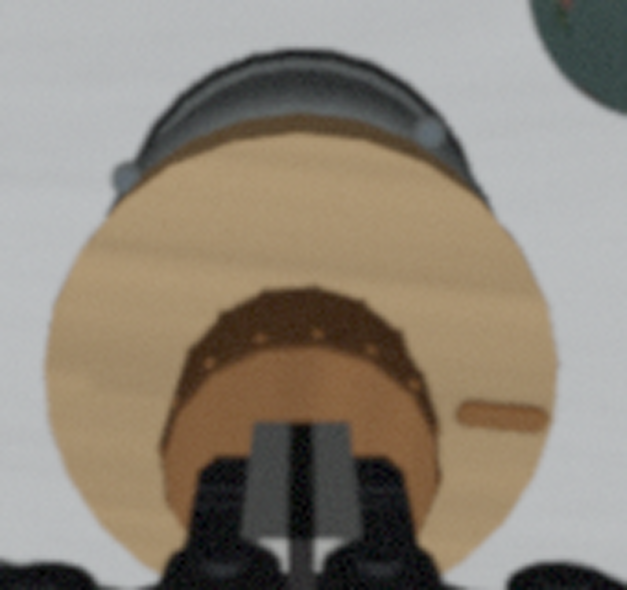

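View pics/s6.png

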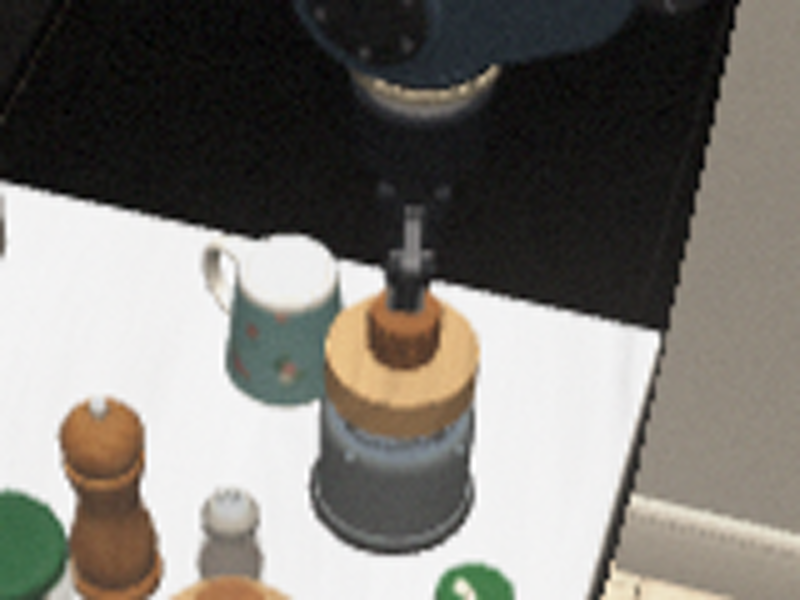

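View pics/t6.png

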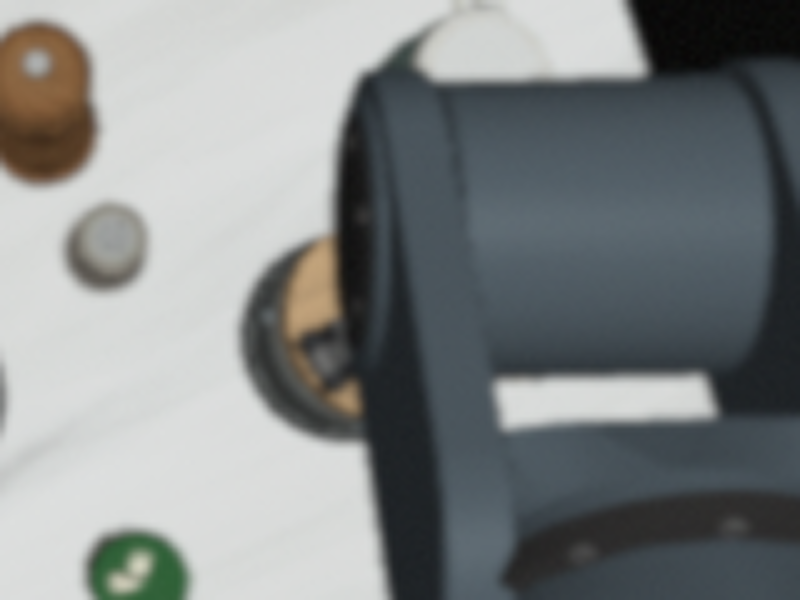

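```bash
cat > fit.py <<'E'
from h import *
from scipy.optimize import least_squares
np.set_printoptions(precision=2,suppress=True)
d=imaging.get_image("wrist");s=arm.read_state()
R=Rot.from_quat(s["eef_rot"]).as_matrix()
Rc=R.T@d["R"].T; pc=R.T@(-d["R"].T@d["t"]-s["position"])
def cam(pos,yaw):
    Rt=Rot.from_quat(down(yaw)).as_matrix();Rw=Rt@Rc;c=np.array(pos)+Rt@pc
    return dict(mtx=d["mtx"],R=Rw.T,t=-Rw.T@c)
V=[(cam([513.98,35.77,290],90),lambda x,y:(200+x*110/590,100+y*110/590),dict(kl=174,kr=399,kb=471,ll=67,lr=503,lb=543,lt=108)),
(cam([515,40,270],0),lambda x,y:(195+x*110/590,110+y*110/590),dict(kl=170,kr=407,kb=488,ll=58,lr=521,lb=554,lt=97)),
(cam([516.29,43.3,146],29),lambda x,y:(170+x*160/590,110+y*160/590),dict(kl=163,kr=438,kt=345,ll=46,lr=557,lt=130))]
a=np.linspace(0,2*np.pi,181)
def res(p,verb=False):
    x,y,z,zl=p;out=[]
    for c,f,m in V:
        for k,r,zz in (("k",21,z),("l",46,zl)):
            P=np.array([proj(c,[x+r*np.cos(t),y+r*np.sin(t),zz],True) for t in a])
            for e,val in (("l",P[:,0].min()),("r",P[:,0].max()),("t",P[:,1].min()),("b",P[:,1].max())):
                if k+e in m:
                    q=f(m[k+e],m[k+e]);out.append(val-(q[0] if e in "lr" else q[1]))
    return np.array(out)
for p0 in ([516,43,173,139],):
    print(res(p0)); r=least_squares(res,p0,loss="soft_l1");print(r.x,r.cost);print(r.fun)
E
python3 fit.py
python3 - <<'E'
from h import *
d=imaging.get_image("scene")
for z in (146,165,173): print(z,proj(d,[516.3,43.3,z]))
p=proj(d,[516.5,43.3,173]);print(int(p[0])-80+405/5,int(p[1])-60+308/5, "knobtop",int(p[0])-80+405/5,int(p[1])-60+318/5)
E
```

```text
[-0.31  0.09  0.96 -0.94  0.78  0.07  0.47 -1.15 -0.26 -0.13 -1.27  0.21
 -0.86 -0.33 -1.67  1.97 -2.46 -1.52  1.08 -1.41]
[515.07  42.4  170.58 135.8 ] 4.7879336100556085
[-1.07 -1.03  0.88 -1.37 -0.46  0.49  0.09 -0.28  0.2  -0.   -0.22  0.34
 -0.18 -0.56 -0.9   1.47 -1.91 -0.22 -0.01 -0.28]
146 [292.74535327 158.26332732]
165 [293.0862908  153.88505347]
173 [293.23222833 152.01094337]
294.0 152.6 knobtop 294.0 154.6
```

```bash
python3 - <<'E'
from h import *
np.set_printoptions(precision=1,suppress=True)
d=imaging.get_image("wrist");s=arm.read_state();R=Rot.from_quat(s["eef_rot"]).as_matrix()
f=lambda p:(proj(d,s["position"]+R@np.array(p,float),True)-[170,110])*590/160
for x in (0,11):
  for z in (-30,-19,-13,0): print(x,z,f([x,6,z]),f([x,-6,z]))
print(s["t"],s["qpos"])
# FK sanity
print(arm.inverse_kinematics([516.3,43.3,146],down(29)))
E
```

```text
0 -30 [342.4 479.7] [258.1 479.8]
0 -19 [339.7 448.3] [260.6 448.4]
0 -13 [338.4 432.7] [261.9 432.8]
0 0 [335.8 402.2] [264.3 402.2]
11 -30 [343.5 408.4] [257.  408.5]
11 -19 [340.6 380.6] [259.7 380.7]
11 -13 [339.2 366.9] [261.  366.9]
11 0 [336.5 340.1] [263.6 340.1]
9.6917 [-0.   0.4  1.8 -0.   1.   1.1]
[-0.   0.4  1.8 -0.   1.   1.1]
```

```bash
python3 - <<'E'
from h import *
np.set_printoptions(precision=1,suppress=True)
d=imaging.get_image("wrist");s=arm.read_state();R=Rot.from_quat(s["eef_rot"]).as_matrix()
f=lambda p:proj(d,s["position"]+R@np.array(p,float),True)*790/512
for y in (42.5,57):
 for x in (-11,0,11):
  for z in (-40,-13,0): print(x,y,z,f([x,y,z]))
E
```

```text
-11 42.5 -40 [513.6 410.1]
-11 42.5 -13 [496.7 375.4]
-11 42.5 0 [490.  361.6]
0 42.5 -40 [517.3 381.4]
0 42.5 -13 [499.2 349.6]
0 42.5 0 [492.1 337.2]
11 42.5 -40 [520.8 350.9]
11 42.5 -13 [501.5 322.5]
11 42.5 0 [494.  311.6]
-11 57 -40 [553.3 407.9]
-11 57 -13 [531.8 374.1]
-11 57 0 [523.1 360.7]
0 57 -40 [557.9 379.6]
0 57 -13 [534.9 348.7]
0 57 0 [525.8 336.5]
11 57 -40 [562.4 349.6]
11 57 -13 [537.9 322. ]
11 57 0 [528.3 311.3]
```

```bash
python3 - <<'E'
import cv2
im=cv2.imread("pics/w3.png")[330:590,60:720];cv2.imwrite("pics/w3f.png",im)
E
```

```text
(no output)
```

View pics/w3f.png

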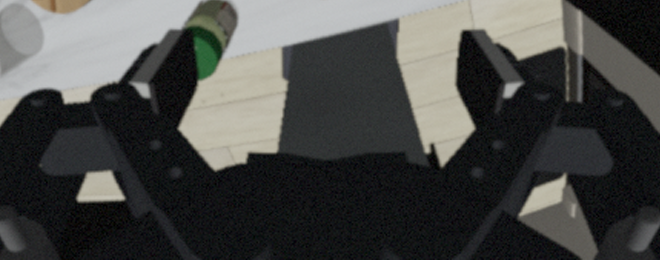

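The fingers shut above the knob without touching it. The tip appears about 30 mm higher than the reported TCP, in both the scene view and the wrist view. I'll touch the knob top gently to measure this.

```bash
python3 - <<'E'
from h import *
np.set_printoptions(precision=2,suppress=True)
p=arm.read_state()["position"]
print(arm.movel([516,43,132],velocity=25,guard=5))
s=arm.read_state();print(s["t"],s["position"],s["contact_force"])
E
```

```text
True
10.0167 [516.51  43.26 143.94] [-0.23  0.51  6.25]
```

```bash
python3 - <<'E'
from h import *
np.set_printoptions(precision=2,suppress=True)
def st(l): s=arm.read_state();print(l,round(s["t"],2),s["position"],s["contact_force"],s["ft_torque"],round(s["finger_gap"],3));return s
X=[515.8,43,0]
def P(z): return [515.8,43,z]
arm.movel(P(165),velocity=120)
arm.open_gripper();st("open")
print(arm.movel(P(119),velocity=80,guard=8)); st("down")
arm.clamp(30); st("clamped")
snap("wrist","w7.png")
E
```

```text
open 11.12 [515.83  43.   165.03] [ 0.32 -0.01  0.08] [ 0.03  0.03 -0.  ] 1.0
False
down 11.85 [516.04  43.02 119.26] [ 0.48 -0.38 -0.12] [-0.01  0.   -0.  ] 1.002
clamped 12.32 [515.98  43.02 119.44] [-1.58 -0.26  5.53] [-0.    0.3  -0.05] 0.481
```

View pics/w7.png

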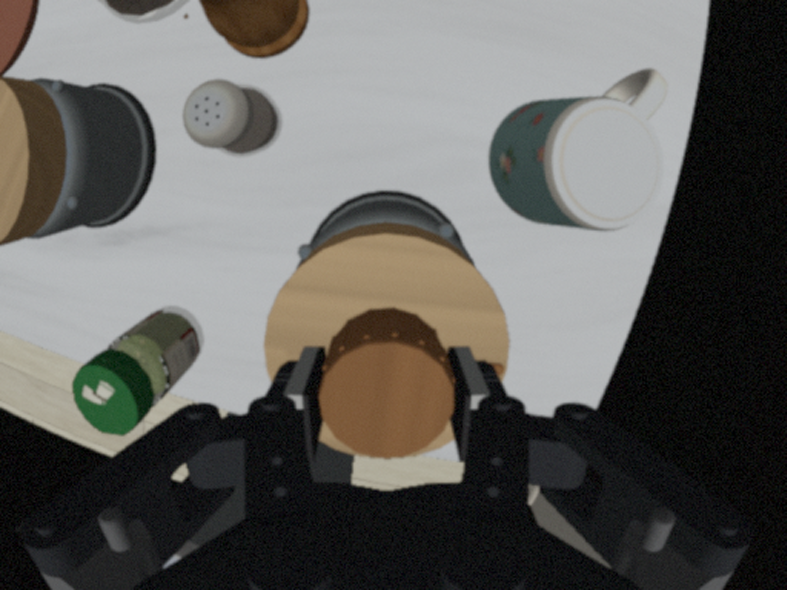

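The knob is gripped, at an opening of about 41 mm. Next I turn it back by about 32° and let it down.

```bash
python3 - <<'E'
from h import *
np.set_printoptions(precision=2,suppress=True)
def st(l): s=arm.read_state();print(l,round(s["t"],2),s["position"],s["contact_force"],s["ft_torque"],round(s["finger_gap"],3));return s
q=arm.read_state()["qpos"].copy()
for k in range(2):
    q[5]-=np.radians(16); arm.move_j(q); st("rot%d"%k)
p=arm.read_state()["position"]
print(arm.movel([p[0],p[1],p[2]-13.5],velocity=20,guard=15)); st("down")
snap("wrist","w8.png")
E
```

```text
rot0 12.75 [516.07  43.   119.47] [-0.84  0.83  1.39] [-0.03 -0.01 -0.  ] 0.482
rot1 13.12 [515.85  43.02 119.27] [-0.51 -0.11 -0.89] [ 0.03 -0.03  0.02] 0.481
True
down 13.72 [515.74  43.01 107.43] [-1.44 -0.08  6.33] [-0.    0.31 -0.02] 0.481
```

View pics/w8.png

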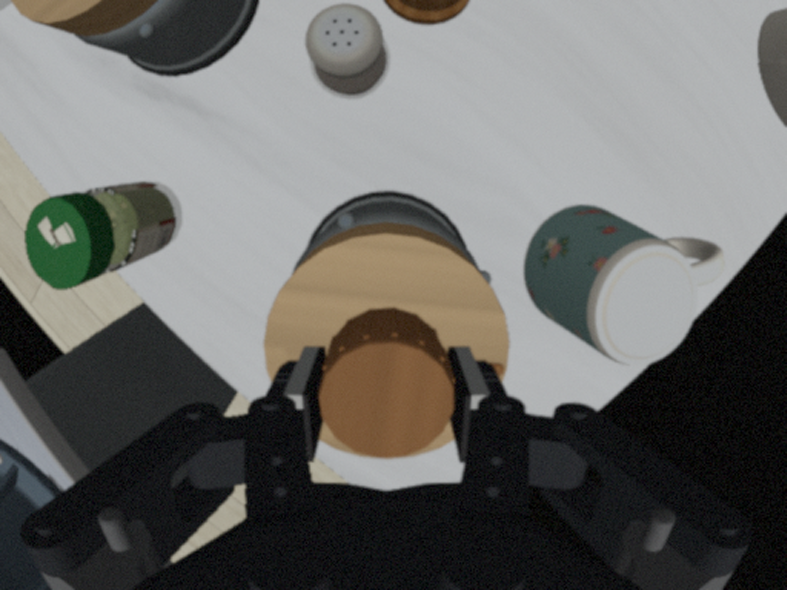

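The lid dropped the full 12 mm. Next I screw it forward, following the groove's slope.

```bash
python3 - <<'E'
from h import *
np.set_printoptions(precision=2,suppress=True)
def st(l): s=arm.read_state();print(l,round(s["t"],2),s["position"],s["contact_force"],s["ft_torque"],round(s["finger_gap"],3));return s
x,y=515.8,43.0
z0=107.4
last=None
for th in [55,47,39,31,23,15,9,5,2]:
    z=z0-(55-np.clip(th,9,55))*4/46
    if z==z0 or z==last:
        q=arm.inverse_kinematics([x,y,z],down(61+th-60)); arm.move_j(q)
    else:
        arm.movel([x,y,z],down(61+th-60),velocity=(last-z if last else 1)/0.3)
    last=z; s=st(th)
    if abs(s["ft_torque"][2])>1.0: break
snap("wrist","w9.png")
E
```

```text
55 14.03 [516.    43.02 107.46] [0.85 0.13 2.67] [-0.02 -0.01 -0.09] 0.481
47 14.41 [516.48  42.99 107.31] [-0.42  0.11  7.33] [-0.05  0.   -0.23] 0.482
39 14.79 [516.44  42.96 106.53] [ 0.82 -0.65  5.73] [-0.07 -0.01 -0.24] 0.477
31 15.18 [516.43  42.98 105.82] [-0.56 -0.77  6.59] [-0.08  0.03 -0.27] 0.479
23 15.56 [516.52  42.97 105.21] [-0.21 -0.42  5.92] [-0.08 -0.02 -0.24] 0.481
15 15.94 [516.47  42.96 104.45] [ 0.56 -1.08  6.21] [-0.12 -0.04 -0.27] 0.482
9 16.27 [516.46  42.94 103.91] [ 0.67 -0.31  5.19] [-0.16  0.   -0.19] 0.483
5 16.52 [516.09  42.99 103.57] [0.95 0.1  5.16] [-0.03 -0.1  -0.08] 0.479
2 16.77 [515.89  43.   103.48] [ 0.05 -0.64  4.86] [-0.05 -0.03 -0.15] 0.483
```

View pics/w9.png

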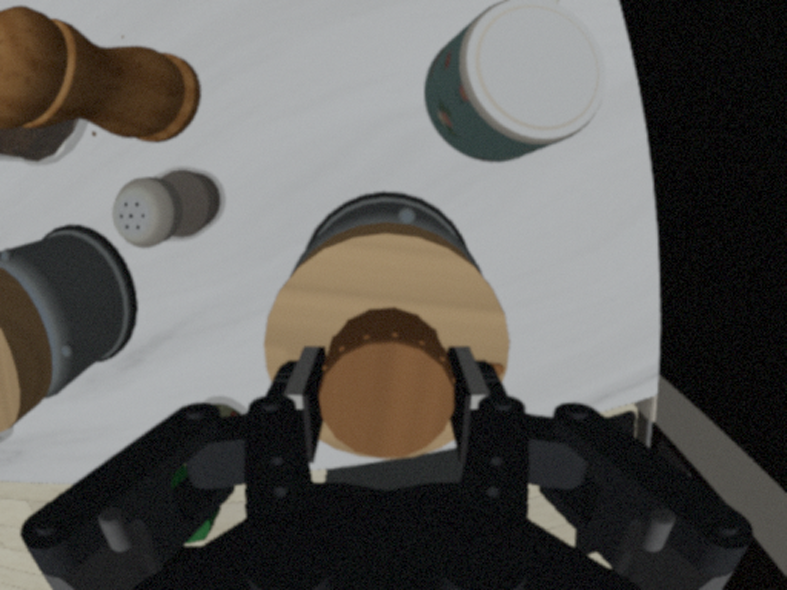

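Sliding smoothly all the way down. Continue in small steps until the stop shows up in the torque.

```bash
python3 - <<'E'
from h import *
np.set_printoptions(precision=2,suppress=True)
def st(l): s=arm.read_state();print(l,round(s["t"],2),s["position"],s["contact_force"],s["ft_torque"],round(s["finger_gap"],3));return s
q=arm.read_state()["qpos"].copy()
for k in range(1,11):
    q[5]+=np.radians(1); arm.move_j(q); s=st(2-k)
    if abs(s["ft_torque"][2])>0.6: break
E
```

```text
1 17.07 [515.85  42.99 103.46] [-0.5   0.13  3.59] [-0.08 -0.03 -0.03] 0.478
0 17.32 [515.88  43.01 103.49] [0.06 0.51 2.94] [-0.06 -0.02 -0.08] 0.48
-1 17.57 [515.91  43.   103.49] [ 0.2  -0.4   5.26] [-0.03 -0.   -0.02] 0.481
-2 17.82 [515.88  42.98 103.47] [0.24 0.13 2.77] [-0.14 -0.05  0.46] 0.485
-3 18.07 [515.71  42.98 103.47] [-1.06 -0.53  4.58] [-0.1   0.31  0.63] 0.48
```

The torque rose at the stop, about 2° past the vision estimate. I'll release, lift off and check.

```bash
python3 - <<'E'
from h import *
np.set_printoptions(precision=2,suppress=True)
arm.open_gripper()
p=arm.read_state()["position"]
arm.movel([p[0],p[1],190],velocity=100)
arm.move_to([515,40,270],down(0))
d=snap("wrist","w10.png",crop=(195,110,305,220))
s=arm.read_state();print(s["t"],s["position"],s["contact_force"])
for q in ["jar_lid","lid_knob","lid_lug"]:
    print(q,[( r["pixel"],round(r["score"],2)) for r in imaging.pinpoint(q,"wrist")][:2])
E
```

```text
20.0583 [514.57  40.   269.18] [-0.66  0.16 -0.05]
jar_lid [([252.3, 163.4], 0.95), ([284.0, 68.6], 0.32)]
lid_knob [([248.3, 176.6], 0.68)]
lid_lug [([55.4, 236.0], 0.66), ([280.1, 166.7], 0.65)]
```

View pics/w10.png

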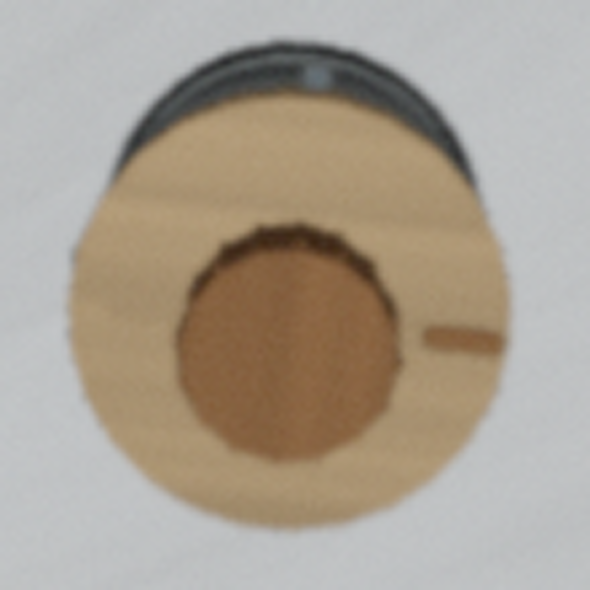

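```bash
python3 - <<'E'
from h import *
np.set_printoptions(precision=2,suppress=True)
d=imaging.get_image("wrist")
f=lambda x,y,z:onz(d,(195+x*110/590,110+y*110/590),z,True)
c=(f(70,310,123)+f(511,310,123))/2; c2=(f(290,92,123)+f(290,528,123))/2; k=f(289,352,157); c=np.array([(c2[0]+k[0])/2,(c[1]+k[1])/2,0]);print(c,k,c2,f(511,310,123)-f(70,310,123))
a,b=f(424,337,125),f(503,343,125)
for v in (a-c,b-c,b-a): print(np.degrees(np.arctan2(v[1],v[0])))
p=f(317,77,80)-c;print("pip",np.degrees(np.arctan2(p[1],p[0]))-90)
E
```

```text
[514.98  42.05   0.  ] [515.33  42.05 157.  ] [514.63  42.12 123.  ] [ -0.07 -90.01   0.  ]
-98.73796783479922
-97.07028471752167
-94.25201024599764
pip -97.24508561438381
```

```bash
python3 -c "
from plant import arm
print(arm.read_state()['t']);arm.job_done()"
```

```text
20.2583
the job is handed in; nothing more can be done
```

The loose lid is closed. I turned it back about 32°, it dropped 12 mm into the thread, and I screwed it forward about 63° until the torque rose at the stop. Then I let go, lifted clear and handed the job in at 20.3 s; no verdict was reported.

**Last checks:**
- **Angle:** in the last wrist picture the lid's bar is at about -97° and the jar's marking pip also at about -97°. Single estimates of the bar ranged from -94° to -99°.
- **Height:** the gripper followed the lid down 12 mm at the gap and then 4 mm along the groove. In the last picture the lid's apparent width fits the fully home height.
- **Surroundings:** I never commanded the arm near the closed jar or the bystanders, and no unexpected contact forces showed. I did not take a last picture of all the bystanders.

**What failed or disagreed:**
- **First grasp:** the fingers closed above the knob. A light touch of about 6 N on the knob top showed the fingertips about 29 mm higher than the reported TCP would put them, so I gripped lower and that worked.
- **Overhead camera:** its first estimate of the jar's y position was 7–8 mm off the wrist camera's, and its depth from two cameras was poor. I used the wrist camera's values.

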